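# Rebuild the shaft stack of a small wine transfer pump

## Robot

A 7-joint arm with a two-finger parallel gripper is mounted at the origin on the work surface; the furniture and walls round the work are solid. World frame = base frame: x ahead of the robot, y to its left, z up, the work surface at z = 0. Lengths are in m, angles in rad, forces in N, time in s.
With the tool pointing down it reaches from about 0.375 to 0.925 m from the base axis. Payload 3.1 kg.
Tool frame: the origin (TCP) lies where the fingers leave the gripper's body, on its centre line; the fingertips stand 73 mm ahead of it and the grasp point (between the pads) lies 54 mm ahead of it; z points along the fingers, y is the line along which they close (so a half turn about z gives the same grasp; the last joint's range is limited). The gripper opens to 85 mm and grips with 20 to 120 N. Pads are 22 mm wide; open, the fingers measure 114 mm over their backs; the gripper's body (76 mm by 85 mm) begins 54 mm behind the grasp point. The pads swing forward as they close: fully open they stand 13 mm farther back than shut.
Start: joints at [1.081, 0.383, 0.044, 1.598, -0.018, 1.161, -0.05], TCP at [0.248, -0.601, 0.304] pointing down, gripper open.
Joint ranges: [-2.61, 2.61], [-0.41, 2.15], [-1.48, 1.57], [0, 2.5], [-1.57, 4.71], [0.05, 1.97], [-2.85, 2.85]. Speed limits (rad/s): [2.79, 2.79, 3.14, 3.14, 3.14, 3.14, 3.14].

## Interface

Orientations are given as a 3x3 rotation matrix whose columns are the frame's x, y, z axes.
In Python, from cell import robot gives the robot as it stands.
- The arm moves only by the shell command python3 nudge.py 'ROWS'. ROWS is a JSON list of rows, 1 to 12 of them, each of 7 numbers: dx, dy, dz in m, then a rotation vector rx, ry, rz in rad, then the finger opening in m; each row is the pose to reach, as a shift and turn from the pose commanded when the command began, along the tool's axes at that moment; what a row does not reach only later rows make up. A row lasts 1/10 s, in which the tool goes at most 0.05 m and 0.15 rad, less where a joint would pass 70% of its speed; a pose out of reach is approached as far as the arm can. The fingers move at their own pace and stop on an object; the grip force is fixed at half the most. Time passes only in rows, so rows that do not move let the fingers close. It prints the time, the measured TCP pose, the force, the opening and the grip force at its end.
- robot.read_state(): the state, without advancing time (a new reading comes with each control period).
- robot.snapshot(name): name is "scene" or "top"; returns a dict with "pixels" (384x512x3 uint8, blue, green, red), "camera_matrix" (3x3 intrinsics, pixels), "camera_from_world" (4x4, takes a point from world to camera coordinates). Camera axes: x right, y down, z forward; pixel columns grow to the right and rows downward; lengths in m; the calibration is good to about 2 mm. A picture is of the moment at which its call begins. There is no depth.
- robot.finish_job(): hands the job in; it is judged then, once.
The state is a dict: "clock": time; "q": joint angles; "dq": joint speeds; "effort": joint torques, N m; "tcp_pos": TCP position; "tool_rot": TCP orientation; "contact_force": force on the tool from outside, world axes, zero at the start; "ft_torque": the same for the moment, N m; "grip_width": finger opening in m; "grasp_force": force on a finger pad.
Only numpy, scipy, OpenCV 4.12 (cv2) and the standard library are available. Lean on these libraries where they do the work, as an engineer would, in place of code of your own. Each camera call takes 0.05 s, during which the arm holds its last target. There are 200 camera calls.

## Task

Rebuild the shaft of the opened transfer pump standing on the table: thread the three loose steel rings onto its upright stepped shaft in order of bore, the widest first, then the middle one, each lying flat and fully home. Last fit the lock ring with the square bore: feel for the angle at which it drops over the square end of the shaft and press it down until it snaps past the spring balls and is fully home against the rings below. Press only gently, because the ceramic seal face under the rings cracks if pushed hard, and leave the other things on the table where they are.

Things in the scene. Friction and masses are not known exactly. Their poses are not given: they have to be found in the camera images.
- pump: small grey transfer pump fixed on a dark 2 mm rubber mat, stood on its motor end, cover and impeller off: round, 100 mm across; a black terminal box reaches 66 mm out from the axis on its own +x side, 17 to 53 mm up. Flat white seat 62 mm across, 100 mm up; on it the stepped shaft stands upright. Origin: centre of its underside, z up along the shaft. Its yaw does not tell the shaft's.
- seat (a point): point on the shaft axis at the height of the white ceramic seat (a sprung seal face: gives 2 mm, 15 N per mm; may never carry more than 40 N from the wide ring). Shaft above it: first step 32 mm diameter, 0 to 8 mm above the seat; second step 26 mm, 8 to 17 mm; then a square 16 mm across flats, 17 to 43 mm; then a round pilot end 15.4 mm, to 49 mm. Step edges have 1.5 mm chamfers.
- shaft_tip (a point): point on the shaft axis at the top of the round pilot end, 49 mm above the seat. The greased shaft turns only stiffly (0.6 N m) and was left at any angle: the square's angle is not measured and must be felt for or seen; it repeats every 90 degrees. At a wrong angle the lock ring slips over the pilot but sits on the square's corners, underside 43 mm above the seat.
- ball_ring (a point): point on the shaft axis, 35.5 mm above the seat, at the height of the polished spring balls that stand 1.8 mm out of the square's four flats. Pushing the lock ring down over them takes about 8 to 14 N; when it is home they stand just over its top and hold it. Contact forces between lock ring and shaft may never exceed 120 N in sum (a push of about 40 N, as corners wedge).
- ring_wide: largest plain steel ring: 56 mm outside, 33 mm round bore, 10 mm thick, lying flat on the 2 mm mat. Goes on first, round the 32 mm step, underside on the seat. Origin: centre of its underside, z along its axis.
- ring_mid: middle plain steel ring: 46 mm outside, 27 mm round bore, 9 mm thick, lying flat on the 2 mm mat. Goes on second, round the 26 mm step, underside on the wide ring, 10 mm above the seat. Origin: centre of its underside, z along its axis.
- lock_ring: smallest steel ring: 38 mm outside, a fine groove near the top, square bore 17 mm across flats, 12 mm high, flat on the mat. Goes on last, over the square, underside on the middle ring, 19 mm above the seat; enters only within about 4 degrees of the square's angle. Origin: centre of its underside, z along its axis; x and y across the bore's flats.
- pump_cover: bystander: round grey pump cover with a hose stub on top, 100 mm across, 60 mm high; origin: centre of its underside
- impeller: bystander: black rubber impeller with eight vanes, 64 mm across, 20 mm high; origin: centre of its underside
- tasting_glass: bystander: stemmed tasting glass, 65 mm across, 155 mm high; origin: centre of its foot's underside
- corkscrew: bystander: winged corkscrew standing on its bell, 84 mm over the wings, 138 mm high; origin: centre of its underside
- stopper_pump: bystander: white hand vacuum pump, 44 mm across, 99 mm high; origin: centre of its underside
- stopper: bystander: turned cork stopper, 29 mm across, 37 mm high, standing on its cap; origin: centre of its underside
- cork_1: bystander: wine cork lying on the cloth near the robot, 44 mm long, 24 mm across; origin: middle of its length, on the cloth
- cork_2: bystander: wine cork lying on the cloth near the robot, 44 mm long, 24 mm across; origin: middle of its length, on the cloth

How it is judged:
On the way, in this order (a step that is already met when the one before it is completed fails the run):
1. the wide ring lies flat on the seat, round the first step of the shaft (horizontal distance between ring_wide and seat below 0.002 m and z of ring_wide in the frame of seat below 0.0015 m and angle between ring_wide's own z axis and vertical below 0.05 rad), for 0.2 s.
2. the middle ring lies flat on the wide ring, round the second step (horizontal distance between ring_mid and seat below 0.002 m and z of ring_mid in the frame of seat below 0.012 m and angle between ring_mid's own z axis and vertical below 0.05 rad), for 0.2 s.
3. the lock ring is pressed home over the spring balls (horizontal distance between lock_ring and seat below 0.002 m and z of lock_ring in the frame of seat below 0.021 m and angle between lock_ring's own z axis and vertical below 0.05 rad), for 0.2 s.
At the end, for the whole second after the job is handed in: All three rings on the shaft, released, at rest, flat within 3 degrees and centred within 2 mm: wide ring at most 1.5 mm above the seat, middle ring on it (underside at most 12 mm above the seat), lock ring on that (at most 21 mm), under the spring balls (all of step 1 and all of step 2 and all of step 3 and linear speed of lock_ring below 0.02 m/s); the robot touches nothing.
It fails at once if the ceramic seat is loaded with more than 40 N through the wide ring (contact force between ring_wide and pump above 40 N).
It fails at once if the lock ring is forced on the shaft with contact forces of more than 120 N in sum (contact force between lock_ring and pump above 120 N).
It fails at once if a bystander is moved more than 30 mm (distance of any of pump_cover, impeller, tasting_glass, corkscrew, stopper_pump, stopper, cork_1, cork_2 from where it was at the start of the episode above 0.03 m).
It also fails if it takes over 72 s, if anything falls off the work surface, if the arm or the gripper's body presses on something with over 40 N, if the wrist force passes 120 N, or if a joint passes its speed limit or range.

## Working session

There is one attempt and no reset: what is moved stays moved. The work goes in short steps, Python scripts to look and compute and a shell command to move; the robot and the scene stay as the last step left them, time stands still between calls to the robot, and variables do not carry over. Pictures are saved under pics/ and viewed, at most 10 in all, crops included, and the job is handed in when it is done.

```bash
ls; mkdir -p pics
python3 - <<'E'
from cell import robot
import cv2,numpy as np
for n in("scene","top"):
    s=robot.snapshot(n); cv2.imwrite(f"pics/{n}0.png",s["pixels"]); np.savez(f"{n}0.npz",**{k:v for k,v in s.items()})
    print(n,np.round(s["camera_matrix"],1).tolist(),np.round(s["camera_from_world"],3).tolist())
s=robot.read_state();print({k:np.round(v,3).tolist() for k,v in s.items()})
a=cv2.imread("pics/scene0.png");b=cv2.imread("pics/top0.png")
E
```

```text
cell.py
nudge.py
pics
scene [[367.1, 0.0, 255.7], [0.0, 367.1, 192.7], [0.0, 0.0, 1.0]] [[-0.547, -0.837, 0.015, 0.322], [-0.437, 0.271, -0.858, 0.299], [0.714, -0.476, -0.514, 0.661], [0.0, 0.0, 0.0, 1.0]]
top [[438.7, 0.0, 257.5], [0.0, 438.7, 191.6], [0.0, 0.0, 1.0]] [[-0.476, -0.879, 0.002, 0.263], [-0.858, 0.464, -0.22, 0.469], [0.192, -0.106, -0.976, 1.418], [0.0, 0.0, 0.0, 1.0]]
{'clock': 0.1, 'q': [1.081, 0.384, 0.044, 1.599, -0.018, 1.161, -0.05], 'dq': [0.0, -0.001, 0.001, -0.004, -0.0, 0.001, 0.001], 'effort': [0.002, -43.473, 1.029, -25.046, 0.011, 0.005, -0.0], 'tcp_pos': [0.248, -0.6, 0.303], 'tool_rot': [[0.924, 0.382, -0.001], [0.382, -0.924, 0.002], [-0.0, -0.002, -1.0]], 'contact_force': [-0.064, -0.082, -0.784], 'ft_torque': [-0.015, 0.022, -0.006], 'grasp_force': 0.0, 'grip_width': 0.085}
```

View pics/scene0.png

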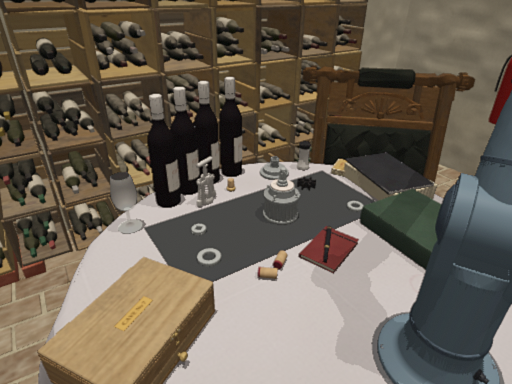

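View pics/top0.png

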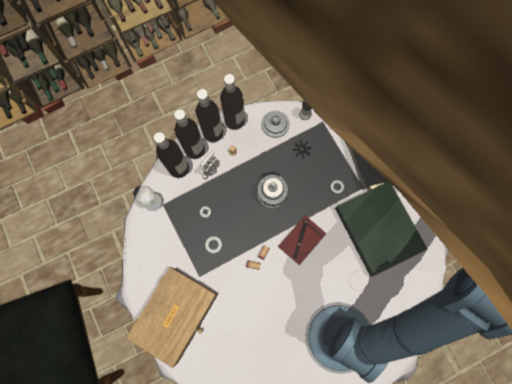

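Run:
```python
import cv2,numpy as np
rows=[]
for n,c in(("scene",[(282,198),(209,256),(199,229),(355,205)]),("top",[(272,190),(213,245),(205,212),(337,187)])):
    im=cv2.imread(f"pics/{n}0.png"); r=[]
    for i,(u,v) in enumerate(c):
        h=25
        t=cv2.resize(im[v-h:v+h,u-h:u+h],(200,200),interpolation=cv2.INTER_CUBIC)
        r.append(t)
    rows.append(np.hstack(r))
cv2.imwrite("pics/crops0.png",np.vstack(rows))
```

```text
(no output)
```

View pics/crops0.png

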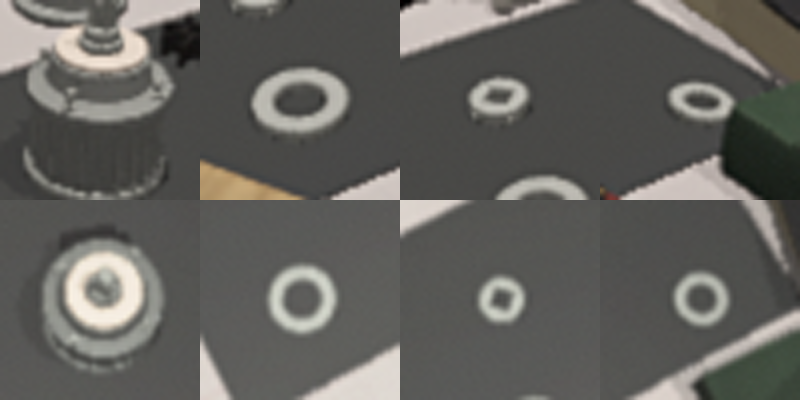

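```bash
cat > vis.py <<'E'
import cv2,numpy as np
from scipy.optimize import minimize
S=16
def proj(d,P):
    P=np.asarray(P,float); K=d["camera_matrix"];T=d["camera_from_world"]
    c=P@T[:3,:3].T+T[:3,3]; q=c@K.T; return q[:,:2]/q[:,2:]
t=np.linspace(0,2*np.pi,90)
def circ(x,y,z,r): return np.c_[x+r*np.cos(t),y+r*np.sin(t),z+0*t]
def mask(d,x,y,z,R,r,h,o,n,hullh):
    def fill(p):
        m=np.zeros((n*S,n*S),np.uint8); cv2.fillPoly(m,[np.round(((p-o+.5)*S-.5)).astype(np.int32)],1); return m
    top=proj(d,circ(x,y,z+h,R))
    out=fill(top)
    if hullh:
        a=cv2.convexHull(np.vstack([top,proj(d,circ(x,y,z,R))]).astype(np.float32))[:,0]; out=fill(a)
    if r: out=out-(fill(proj(d,circ(x,y,z+h,r)))&fill(proj(d,circ(x,y,z,r)) if hullh else 1))*out
    return cv2.resize(out.astype(np.float32),(n,n),interpolation=cv2.INTER_AREA)
def ray(d,u,v,z):
    K=d["camera_matrix"];T=d["camera_from_world"];R=T[:3,:3]
    c=-R.T@T[:3,3]; w=R.T@np.linalg.solve(K,[u,v,1.]); return c+w*(z-c[2])/w[2]
def fit(ds,guess,R,r,h,z0=None,n=30,hullh=True):
    # guess: list of pixel centres; z0 None -> fit z
    g=[np.asarray(d["pixels"]).mean(2).astype(float) for d in ds]
    x0=np.mean([ray(d,*p,(z0 or .002)+h)[:2] for d,p in zip(ds,guess)],0)
    os=[np.array([int(p[0])-n//2,int(p[1])-n//2]) for p in guess]
    def cost(p):
        z=z0 if z0 is not None else p[2]; e=0
        for d,G,o in zip(ds,g,os):
            m=mask(d,p[0],p[1],z,R,r,h,o,n,hullh); I=G[o[1]:o[1]+n,o[0]:o[0]+n]
            e-=np.corrcoef(m.ravel(),I.ravel())[0,1]
        return e
    p0=list(x0)+([.002] if z0 is None else [])
    sim=np.array([p0]+[[v+(.006 if i==j else 0) for j,v in enumerate(p0)] for i in range(len(p0))])
    s=minimize(cost,p0,method="Nelder-Mead",options=dict(initial_simplex=sim,xatol=5e-5,fatol=1e-5))
    return s.x*1000,s.fun/len(ds)
E
python3 - <<'E'
import numpy as np
from vis import *
A=dict(np.load("scene0.npz"));B=dict(np.load("top0.npz"))
for nm,pa,pb,R,r,h,n in(("wide",(209,256),(213,245),.028,.0165,.01,32),("mid",(353,205),(337,187),.023,.0135,.009,22),("lock",(199,229),(205,212),.019,.0085,.012,22)):
    for l,ds,p,z in(("scene",[A],[pa],.002),("top",[B],[pb],.002),("both",[A,B],[pa,pb],.002),("bothz",[A,B],[pa,pb],None)):
        x,f=fit(ds,p,R,r,h,z,n); print(nm,l,np.round(x,1),round(f,3))
# seat
for l,ds,p,z in(("scene",[A],[(282,193)],.1),("top",[B],[(272,187)],.1)):
    d=ds[0];im=np.asarray(d["pixels"]).astype(int); u,v=p[0]
    sub=im[v-14:v+15,u-18:u+19]; print(l); 
    m=((sub[...,2]>190)).astype(np.uint8)
    print("\n".join("".join("#" if q else "." for q in r) for r in m))
    cs,_=cv2.findContours(m,cv2.RETR_EXTERNAL,cv2.CHAIN_APPROX_NONE); c=max(cs,key=len); e=cv2.fitEllipse(cv2.convexHull(c)); print(e, ray(d,e[0][0]+u-18,e[0][1]+v-14,.102))
E
```

```text
wide scene [460.4 219.5] -0.86
wide top [457.2 220.8] -0.982
wide both [458.  220.6] -0.908
wide bothz [457.  220.6   4.7] -0.918
mid scene [ 435.4 -250.1] -0.852
mid top [ 431.7 -248. ] -0.964
mid both [ 433.  -248.3] -0.89
mid bothz [ 431.8 -246.9    4.9] -0.902
lock scene [573.5 192.6] -0.81
lock top [570.2 194.2] -0.972
lock both [570.8 193.9] -0.885
lock bothz [569.7 194.1   4.9] -0.889
scene
###....................####..........
#############..........###...........
#############..........####..........
############............####.........
############............#####........
######.#####............######.......
##.....######...........######.......
##......######.........######........
##.......####################........
...........################..........
..............###########............
.....................................
.....................................
.....................................
.....................................
.....................................
.....................................
.....................................
...............
[... 1088 characters left out ...]
...####.........######........
..........####.........######........
..........####.........#####.........
..........######.......#####.........
..........#######....#######.........
...........################..........
............##############...........
............#############............
..............##########.............
................######...............
.....................................
.....................................
.....................................
.....................................
.....................................
((18.524169921875, 14.000845909118652), (18.53848648071289, 19.026805877685547), 66.34626007080078) [ 0.51756509 -0.03668465  0.102     ]
```

```bash
python3 nudge.py '[[0.464,-0.418,0,0,0,0.39,0.05],[0.464,-0.418,0,0,0,0.39,0.05],[0.464,-0.418,0,0,0,0.39,0.05],[0.464,-0.418,0,0,0,0.39,0.05],[0.464,-0.418,0,0,0,0.39,0.05],[0.464,-0.418,0,0,0,0.39,0.05],[0.464,-0.418,0,0,0,0.39,0.05],[0.464,-0.418,0,0,0,0.39,0.05],[0.464,-0.418,0,0,0,0.39,0.05],[0.464,-0.418,0,0,0,0.39,0.05],[0.464,-0.418,0,0,0,0.39,0.05],[0.464,-0.418,0,0,0,0.39,0.05]]'
```

```text
clock: 1.3
tcp_pos: [0.5068, -0.0579, 0.3036]
tool_rot: [[1.0, 0.002, -0.0], [0.002, -1.0, -0.0], [-0.0, 0.0, -1.0]]
contact_force: [0.7, -0.4, -0.2]
grip_width: 0.0501
grasp_force: 0.0
```

```bash
python3 nudge.py '[[0.011,-0.021,0,0,0,0,0.04],[0.011,-0.021,0.04,0,0,0,0.04],[0.011,-0.021,0.07,0,0,0,0.04],[0.011,-0.021,0.083,0,0,0,0.04],[0.011,-0.021,0.083,0,0,0,0.04]]'
python3 - <<'E'
from cell import robot
import cv2,numpy as np
r=[]
for n,(u,v) in(("scene",(282,190)),("top",(272,185))):
    s=robot.snapshot(n);r.append(cv2.resize(s["pixels"][v-35:v+35,u-35:u+35],(400,400),interpolation=cv2.INTER_CUBIC))
cv2.imwrite("pics/p1.png",np.hstack(r))
E
```

```text
clock: 1.8
tcp_pos: [0.5157, -0.0389, 0.2184]
tool_rot: [[1.0, 0.002, -0.006], [0.002, -1.0, 0.001], [-0.006, -0.001, -1.0]]
contact_force: [-1.0, -0.7, 0.0]
grip_width: 0.0404
grasp_force: 0.0
```

View pics/p1.png

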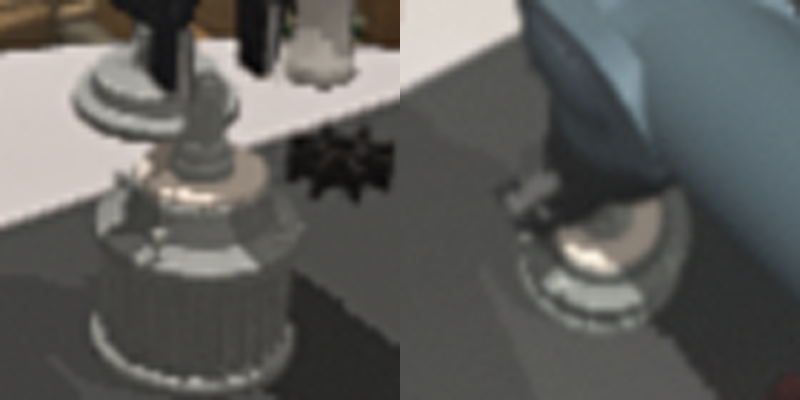

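```bash
python3 nudge.py '[[0,0,0,0,0,0,0.02],[0,0,0,0,0,0,0.01],[0,0,0,0,0,0,0.01],[0,0,0,0,0,0,0.01],[0,0,0,0,0,0,0.01]]'
```

```text
clock: 2.4
tcp_pos: [0.5192, -0.0384, 0.2237]
tool_rot: [[1.0, 0.002, 0.004], [0.002, -1.0, -0.0], [0.004, 0.0, -1.0]]
contact_force: [-1.9, 1.3, 7.3]
grip_width: 0.01
grasp_force: 3.6
```

```bash
python3 nudge.py '[[0,0,0,0,0,0,0.03],[0,0,0,0,0,0,0.03],[0,0,0.004,0,0,0,0.03],[0,0,0.004,0,0,0,0.03],[0,0,0.004,0,0,0,0.03]]'; python3 nudge.py '[[0,0,0,0,0,0,0.018],[0,0,0,0,0,0,0.01],[0,0,0,0,0,0,0.01],[0,0,0,0,0,0,0.01],[0,0,0,0,0,0,0.01]]'
```

```text
clock: 2.9
tcp_pos: [0.5172, -0.0387, 0.2163]
tool_rot: [[1.0, 0.002, -0.001], [0.002, -1.0, 0.0], [-0.001, -0.0, -1.0]]
contact_force: [0.2, -0.6, 0.1]
grip_width: 0.03
grasp_force: 0.0
clock: 3.4
tcp_pos: [0.5175, -0.0373, 0.2175]
tool_rot: [[1.0, 0.003, -0.001], [0.003, -1.0, 0.001], [-0.001, -0.001, -1.0]]
contact_force: [-3.1, 3.9, 5.4]
grip_width: 0.0109
grasp_force: 75.0
```

```bash
python3 nudge.py '[[0,-0.001,0,0,0,0,0.03],[0,-0.001,0,0,0,0,0.03],[0,-0.001,0.004,0,0,0,0.03],[0,-0.001,0.004,0,0,0,0.02],[0,-0.001,0.004,0,0,0,0.01],[0,-0.001,0.004,0,0,0,0.01],[0,-0.001,0.004,0,0,0,0.01],[0,-0.001,0.004,0,0,0,0.01]]'
```

```text
clock: 4.2
tcp_pos: [0.5172, -0.0372, 0.2124]
tool_rot: [[1.0, 0.003, -0.001], [0.003, -1.0, 0.001], [-0.001, -0.001, -1.0]]
contact_force: [-0.4, 1.8, -1.5]
grip_width: 0.0149
grasp_force: 58.6
```

```bash
python3 nudge.py '[[0,0,0,0,0,0,0.035],[0,0,0,0,0,0,0.035],[0,0,0,0,0,0.15,0.035]]';  python3 -c "
from cell import robot
print(robot.read_state()['q'])"
```

```text
clock: 4.5
tcp_pos: [0.5181, -0.0388, 0.2133]
tool_rot: [[0.988, -0.153, 0.001], [-0.153, -0.988, -0.001], [0.001, 0.001, -1.0]]
contact_force: [0.2, 0.4, 0.1]
grip_width: 0.0347
grasp_force: 0.0
[ 0.2862791   0.26483725 -0.3268324   1.97755831  0.10743813  0.91441484
 -1.8198219 ]
```

```bash
python3 nudge.py '[[0,0,0,0,0,-1.72,0.035],[0,0,0,0,0,-1.72,0.035],[0,0,0,0,0,-1.72,0.035],[0,0,0,0,0,-1.72,0.035],[0,0,0,0,0,-1.72,0.035],[0,0,0,0,0,-1.72,0.035],[0,0,0,0,0,-1.72,0.035],[0,0,0,0,0,-1.72,0.035],[0,0,0,0,0,-1.72,0.035],[0,0,0,0,0,-1.72,0.035],[0,0,0,0,0,-1.72,0.035],[0,0,0,0,0,-1.72,0.035]]';python3 nudge.py '[[0,0,0,0,0,0,0.02],[0,0,0,0,0,0,0.01],[0,0,0,0,0,0,0.01],[0,0,0,0,0,0,0.01],[0,0,0,0,0,0,0.01]]'
```

```text
clock: 5.7
tcp_pos: [0.5181, -0.0389, 0.2134]
tool_rot: [[-0.003, 1.0, 0.001], [1.0, 0.003, -0.001], [-0.001, 0.001, -1.0]]
contact_force: [-0.3, -0.1, 0.5]
grip_width: 0.0352
grasp_force: 0.0
clock: 6.2
tcp_pos: [0.5185, -0.0387, 0.2137]
tool_rot: [[-0.0, 1.0, 0.002], [1.0, 0.0, -0.002], [-0.002, 0.002, -1.0]]
contact_force: [1.0, -1.9, 4.2]
grip_width: 0.0141
grasp_force: 58.7
```

```bash
python3 nudge.py '[[0,0,0,0,0,0,0.035],[0,0,-0.02,0,0,0,0.07],[0,0,-0.07,0,0,0,0.07],[0.05,-0.01,-0.07,0,0,0,0.07],[0.1,-0.02,-0.07,0,0,0,0.07],[0.15,-0.035,-0.07,0,0,0,0.07],[0.2,-0.045,-0.07,0,0,0,0.07],[0.24,-0.06,-0.06,0,0,0,0.07],[0.259,-0.0605,-0.02,0,0,0,0.07],[0.259,-0.0605,0.03,0,0,0,0.07],[0.259,-0.0605,0.08,0,0,0,0.07],[0.259,-0.0605,0.11,0,0,0,0.07]]';python3 nudge.py '[[0,0,0,0,0,0,0.07],[0,0,0,0,0,0,0.07]]'
```

```text
clock: 7.4
tcp_pos: [0.4529, 0.2207, 0.0985]
tool_rot: [[-0.002, 1.0, -0.008], [1.0, 0.002, -0.002], [-0.002, -0.008, -1.0]]
contact_force: [0.2, -0.6, 0.7]
grip_width: 0.0701
grasp_force: 0.0
clock: 7.6
tcp_pos: [0.4558, 0.2217, 0.1026]
tool_rot: [[-0.001, 1.0, -0.003], [1.0, 0.001, 0.0], [0.0, -0.003, -1.0]]
contact_force: [0.1, 0.2, 1.6]
grip_width: 0.0701
grasp_force: 0.0
```

```bash
python3 nudge.py '[[-0.001,0.002,0.02,0,0,0,0.07],[-0.001,0.002,0.028,0,0,0,0.07],[-0.001,0.002,0.028,0,0,0,0.07],[-0.001,0.002,0.028,0,0,0,0.06],[-0.001,0.002,0.028,0,0,0,0.05],[-0.001,0.002,0.028,0,0,0,0.05],[-0.001,0.002,0.028,0,0,0,0.05]]'
```

```text
clock: 8.3
tcp_pos: [0.4594, 0.2208, 0.0771]
tool_rot: [[-0.001, 1.0, 0.002], [1.0, 0.001, -0.0], [-0.0, 0.002, -1.0]]
contact_force: [-2.6, -2.2, 8.9]
grip_width: 0.0526
grasp_force: 60.9
```

```bash
python3 nudge.py '[[0,0,0,0,0,0,0.062],[0,0,0,0,0,0,0.062],[0,0,0.002,0,0,0,0.062],[0,0,0.004,0,0,0,0.062],[0,0,0.004,0,0,0,0.062],[0,0,0.004,0,0,0,0.062]]'; python3 nudge.py '[[0,0,0,0,0,0,0.05],[0,0,0,0,0,0,0.05],[0,0,0,0,0,0,0.05],[0,0,0,0,0,0,0.05]]'
```

```text
clock: 8.9
tcp_pos: [0.4587, 0.2202, 0.0706]
tool_rot: [[-0.001, 1.0, -0.001], [1.0, 0.001, -0.0], [-0.0, -0.001, -1.0]]
contact_force: [0.4, -0.3, -0.2]
grip_width: 0.0617
grasp_force: 0.0
clock: 9.3
tcp_pos: [0.4589, 0.2204, 0.0715]
tool_rot: [[-0.001, 1.0, 0.0], [1.0, 0.001, -0.001], [-0.001, 0.0, -1.0]]
contact_force: [-0.7, -1.6, 4.7]
grip_width: 0.0538
grasp_force: 62.3
```

```bash
python3 nudge.py '[[0,0,0,0,0,0,0.068],[0,0,0,0,0,-0.15,0.068],[0,0,0,0,0,-1.57,0.068],[0,0,0,0,0,-1.57,0.068],[0,0,0,0,0,-1.57,0.068],[0,0,0,0,0,-1.57,0.068],[0,0,0,0,0,-1.57,0.068],[0,0,0,0,0,-1.57,0.068],[0,0,0,0,0,-1.57,0.068],[0,0,0,0,0,-1.57,0.068],[0,0,0,0,0,-1.57,0.068],[0,0,0,0,0,-1.57,0.06]]';python3 nudge.py '[[0,0,0,0,0,0,0.05],[0,0,0,0,0,0,0.05],[0,0,0,0,0,0,0.05],[0,0,0,0,0,0,0.05]]';  python3 -c "
from cell import robot
print(robot.read_state()['q'])"
```

```text
clock: 10.5
tcp_pos: [0.4589, 0.22, 0.0706]
tool_rot: [[-1.0, -0.004, -0.0], [-0.004, 1.0, 0.0], [0.0, 0.0, -1.0]]
contact_force: [-0.0, -0.1, 0.6]
grip_width: 0.0599
grasp_force: 0.0
clock: 10.9
tcp_pos: [0.459, 0.2203, 0.0713]
tool_rot: [[-1.0, 0.001, 0.0], [0.001, 1.0, -0.0], [-0.0, -0.0, -1.0]]
contact_force: [-1.4, -1.5, 4.8]
grip_width: 0.0537
grasp_force: 62.2
[ 0.26480095  0.69414749 -0.94197902  2.03855482  0.78696382  0.81991952
  0.42185508]
```

```bash
python3 nudge.py '[[0,0,-0.03,0,0,0,0.05],[0,0,-0.08,0,0,0,0.05],[0,0,-0.13,0,0,0,0.05],[-0.01,-0.03,-0.17,0,0,0,0.05],[-0.02,-0.075,-0.185,0,0,0,0.05],[-0.03,-0.12,-0.185,0,0,0,0.05],[-0.04,-0.165,-0.185,0,0,0,0.05],[-0.05,-0.21,-0.185,0,0,0,0.05],[-0.057,-0.245,-0.185,0,0,0,0.05],[-0.0595,-0.2575,-0.185,0,0,0,0.05],[-0.0595,-0.2575,-0.185,0,0,0,0.05],[-0.0595,-0.2575,-0.185,0,0,0,0.05]]';python3 nudge.py '[[0,0,0,0,0,0,0.05],[0,0,0,0,0,0,0.05],[0,0,0,0,0,0,0.05]]'
```

```text
clock: 12.1
tcp_pos: [0.5179, -0.0354, 0.2557]
tool_rot: [[-1.0, -0.002, -0.0], [-0.002, 1.0, 0.002], [0.0, 0.002, -1.0]]
contact_force: [-0.5, -0.3, -1.2]
grip_width: 0.0535
grasp_force: 64.1
clock: 12.4
tcp_pos: [0.5182, -0.0356, 0.256]
tool_rot: [[-1.0, -0.003, 0.0], [-0.003, 1.0, 0.0], [-0.0, 0.0, -1.0]]
contact_force: [-0.2, -0.4, -1.0]
grip_width: 0.0534
grasp_force: 64.1
```

```bash
python3 nudge.py '[[-0.0003,-0.0016,0,0,0,0,0.05],[-0.0003,-0.0016,0.03,0,0,0,0.05],[-0.0003,-0.0016,0.055,0,0,0,0.05],[-0.0003,-0.0016,0.068,0,0,0,0.05],[-0.0003,-0.0016,0.068,0,0,0,0.05],[-0.0003,-0.0016,0.068,0,0,0,0.05]]'
```

```text
clock: 13.0
tcp_pos: [0.5192, -0.0385, 0.1885]
tool_rot: [[-1.0, -0.001, 0.001], [-0.001, 1.0, 0.0], [-0.001, 0.0, -1.0]]
contact_force: [0.7, 0.3, -0.6]
grip_width: 0.0537
grasp_force: 64.1
```

```bash
python3 nudge.py '[[0.0005,0.001,0,0,0,0,0.05],[0.0005,0.001,0.003,0,0,0,0.05],[0.0005,0.001,0.006,0,0,0,0.05],[0.0005,0.001,0.009,0,0,0,0.05],[0.0005,0.001,0.011,0,0,0,0.05],[0.0005,0.001,0.011,0,0,0,0.05]]'
```

```text
clock: 13.6
tcp_pos: [0.5182, -0.0376, 0.1766]
tool_rot: [[-1.0, -0.0, 0.0], [-0.0, 1.0, 0.001], [-0.0, 0.001, -1.0]]
contact_force: [1.0, 0.3, -0.7]
grip_width: 0.0538
grasp_force: 64.1
```

```bash
python3 nudge.py '[[0,0,0.002,0,0,0,0.05],[0,0,0.004,0,0,0,0.05],[0,0,0.0052,0,0,0,0.05],[0,0,0.0052,0,0,0,0.05],[0,0,0.0052,0,0,0,0.05]]'
```

```text
clock: 14.1
tcp_pos: [0.5183, -0.0376, 0.1717]
tool_rot: [[-1.0, -0.0, 0.0], [-0.0, 1.0, 0.0], [-0.0, 0.0, -1.0]]
contact_force: [1.1, 1.3, -1.3]
grip_width: 0.0537
grasp_force: 64.1
```

```bash
python3 nudge.py '[[0,0,0.0008,0,0,0,0.05],[0,0,0.0008,0,0,0,0.05],[0,0,0.0008,0,0,0,0.054],[0,0,0.0008,0,0,0,0.058],[0,0,0.0008,0,0,0,0.064],[0,0,0.0008,0,0,0,0.07]]';python3 nudge.py '[[0,0,-0.02,0,0,0,0.07],[0,0,-0.07,0,0,0,0.07],[0,0,-0.12,0,0,0,0.06],[0,0,-0.12,0,0,0,0.06]]'
python3 - <<'E'
from cell import robot
import cv2,numpy as np
for n in("scene","top"):
    s=robot.snapshot(n); cv2.imwrite(f"pics/{n}1.png",s["pixels"])
im=cv2.imread("pics/scene1.png");t=cv2.imread("pics/top1.png")
cv2.imwrite("pics/p2.png",np.hstack([cv2.resize(i[v-35:v+35,u-35:u+35],(400,400),interpolation=cv2.INTER_CUBIC) for i,u,v in((im,282,190),(t,272,185))]))
E
```

```text
clock: 14.7
tcp_pos: [0.5181, -0.0384, 0.1708]
tool_rot: [[-1.0, 0.0, -0.0], [0.0, 1.0, -0.001], [0.0, -0.001, -1.0]]
contact_force: [0.8, 0.1, -0.5]
grip_width: 0.07
grasp_force: 0.0
clock: 15.1
tcp_pos: [0.5224, -0.0368, 0.2978]
tool_rot: [[-1.0, -0.0, 0.013], [-0.0, 1.0, -0.001], [-0.013, -0.001, -1.0]]
contact_force: [0.2, 1.1, -0.4]
grip_width: 0.0602
grasp_force: 0.0
```

View pics/p2.png

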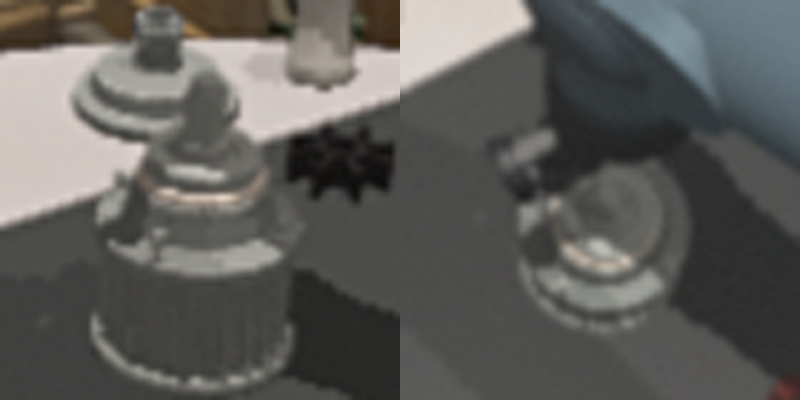

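```bash
python3 nudge.py '[[0.02,-0.045,0,0,0,0,0.06],[0.04,-0.09,0,0,0,0,0.06],[0.058,-0.135,0,0,0,0,0.06],[0.075,-0.18,0,0,0,0,0.06],[0.083,-0.205,0.02,0,0,0,0.06],[0.085,-0.2105,0.06,0,0,0,0.06],[0.085,-0.2105,0.11,0,0,0,0.06],[0.085,-0.2105,0.16,0,0,0,0.06],[0.085,-0.2105,0.185,0,0,0,0.06],[0.085,-0.2105,0.19,0,0,0,0.06],[0.085,-0.2105,0.19,0,0,0,0.06],[0.085,-0.2105,0.19,0,0,0,0.06]]'
python3 - <<'E'
from cell import robot
import cv2,numpy as np
s=robot.snapshot("scene")["pixels"];t=robot.snapshot("top")["pixels"]
cv2.imwrite("pics/p3.png",np.hstack([cv2.resize(i[v-35:v+35,u-35:u+35],(400,400),interpolation=cv2.INTER_CUBIC) for i,u,v in((s,355,195),(t,337,187))]))
E
```

```text
clock: 16.4
tcp_pos: [0.4342, -0.2484, 0.1019]
tool_rot: [[-1.0, -0.001, 0.002], [-0.001, 1.0, -0.001], [-0.002, -0.001, -1.0]]
contact_force: [0.3, -0.1, -0.0]
grip_width: 0.0601
grasp_force: 0.0
```

View pics/p3.png

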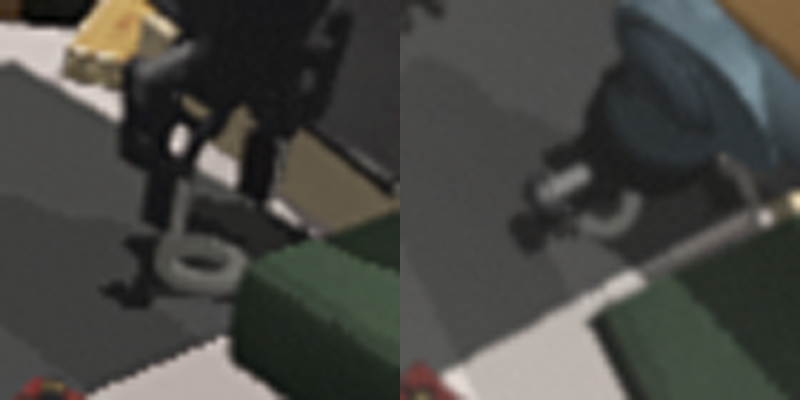

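```bash
python3 nudge.py '[[0.001,0,0.015,0,0,0,0.06],[0.001,0,0.028,0,0,0,0.06],[0.001,0,0.029,0,0,0,0.055],[0.001,0,0.029,0,0,0,0.05],[0.001,0,0.029,0,0,0,0.04],[0.001,0,0.029,0,0,0,0.04],[0.001,0,0.029,0,0,0,0.04]]'
```

```text
clock: 17.2
tcp_pos: [0.4331, -0.2483, 0.0729]
tool_rot: [[-1.0, -0.001, 0.0], [-0.001, 1.0, -0.001], [-0.0, -0.001, -1.0]]
contact_force: [-1.0, 0.4, 9.8]
grip_width: 0.0433
grasp_force: 62.4
```

Now open, turn back by 90° and pinch along x.

```bash
python3 nudge.py '[[0,0,0,0,0,0,0.058],[0,0,0,0,0,0.15,0.058],[0,0,0,0,0,1.57,0.058],[0,0,0,0,0,1.57,0.058],[0,0,0,0,0,1.57,0.058],[0,0,0,0,0,1.57,0.058],[0,0,0,0,0,1.57,0.058],[0,0,0,0,0,1.57,0.058],[0,0,0,0,0,1.57,0.058],[0,0,0,0,0,1.57,0.058],[0,0,0,0,0,1.57,0.058],[0,0,0,0,0,1.57,0.05]]';python3 nudge.py '[[0,0,0.001,0,0,0,0.04],[0,0,0.001,0,0,0,0.04],[0,0,0.001,0,0,0,0.04],[0,0,0.001,0,0,0,0.04]]'
```

```text
clock: 18.4
tcp_pos: [0.4324, -0.2482, 0.0717]
tool_rot: [[0.003, 1.0, 0.0], [1.0, -0.003, -0.0], [-0.0, 0.0, -1.0]]
contact_force: [0.1, -0.2, 1.2]
grip_width: 0.0501
grasp_force: 0.7
clock: 18.8
tcp_pos: [0.4336, -0.2484, 0.0728]
tool_rot: [[-0.001, 1.0, 0.001], [1.0, 0.001, -0.002], [-0.002, 0.001, -1.0]]
contact_force: [-3.4, 2.1, 17.1]
grip_width: 0.0434
grasp_force: 64.6
```

```bash
python3 nudge.py '[[0,0,-0.03,0,0,0,0.04],[0,0,-0.08,0,0,0,0.04],[0,0,-0.13,0,0,0,0.04],[0.04,0.015,-0.17,0,0,0,0.04],[0.085,0.035,-0.185,0,0,0,0.04],[0.13,0.053,-0.185,0,0,0,0.04],[0.17,0.07,-0.185,0,0,0,0.04],[0.2,0.08,-0.185,0,0,0,0.04],[0.211,0.085,-0.185,0,0,0,0.04],[0.211,0.085,-0.185,0,0,0,0.04],[0.211,0.085,-0.185,0,0,0,0.04],[0.211,0.085,-0.185,0,0,0,0.04]]';python3 nudge.py '[[0,0,0.02,0,0,0,0.04],[0,0,0.02,0,0,0,0.04],[0,0,0.02,0,0,0,0.04]]'
```

```text
clock: 20.0
tcp_pos: [0.5163, -0.0401, 0.2551]
tool_rot: [[0.003, 1.0, -0.002], [1.0, -0.003, -0.001], [-0.001, -0.002, -1.0]]
contact_force: [-0.6, -0.1, -1.0]
grip_width: 0.0435
grasp_force: 61.7
clock: 20.3
tcp_pos: [0.5164, -0.0389, 0.2354]
tool_rot: [[0.002, 1.0, -0.002], [1.0, -0.002, -0.0], [-0.0, -0.002, -1.0]]
contact_force: [0.0, 1.1, -0.1]
grip_width: 0.0434
grasp_force: 61.6
```

```bash
python3 nudge.py '[[0.0013,0.002,0,0,0,0,0.04],[0.0013,0.002,0.02,0,0,0,0.04],[0.0013,0.002,0.036,0,0,0,0.04],[0.0013,0.002,0.036,0,0,0,0.04],[0.0013,0.002,0.036,0,0,0,0.04],[0.0013,0.002,0.036,0,0,0,0.04]]'
```

```text
clock: 20.9
tcp_pos: [0.5195, -0.0358, 0.2005]
tool_rot: [[-0.001, 1.0, 0.001], [1.0, 0.001, 0.0], [0.0, 0.001, -1.0]]
contact_force: [-0.2, -0.1, -0.1]
grip_width: 0.0436
grasp_force: 61.9
```

```bash
python3 nudge.py '[[-0.0015,-0.001,0.003,0,0,0,0.04],[-0.0015,-0.001,0.006,0,0,0,0.04],[-0.0015,-0.001,0.008,0,0,0,0.04],[-0.0015,-0.001,0.008,0,0,0,0.04],[-0.0015,-0.001,0.008,0,0,0,0.04]]'
```

```text
clock: 21.4
tcp_pos: [0.518, -0.0374, 0.1918]
tool_rot: [[-0.001, 1.0, -0.0], [1.0, 0.001, 0.0], [0.0, -0.0, -1.0]]
contact_force: [0.4, -0.4, -0.3]
grip_width: 0.0433
grasp_force: 61.9
```

Good centring; lower on.

```bash
python3 nudge.py '[[0,0,0.002,0,0,0,0.04],[0,0,0.004,0,0,0,0.04],[0,0,0.006,0,0,0,0.04],[0,0,0.0075,0,0,0,0.04],[0,0,0.0075,0,0,0,0.04],[0,0,0.0075,0,0,0,0.04]]'
```

```text
clock: 22.0
tcp_pos: [0.5182, -0.0374, 0.1844]
tool_rot: [[-0.001, 1.0, 0.0], [1.0, 0.001, 0.0], [0.0, 0.0, -1.0]]
contact_force: [-0.3, -0.1, -0.6]
grip_width: 0.0437
grasp_force: 61.9
```

```bash
python3 nudge.py '[[0,0,0.001,0,0,0,0.04],[0,0,0.0015,0,0,0,0.04],[0,0,0.0015,0,0,0,0.04]]';python3 nudge.py '[[0,0,0,0,0,0,0.046],[0,0,0,0,0,0,0.05],[0,0,0,0,0,0,0.06],[0,0,-0.02,0,0,0,0.06],[0,0,-0.07,0,0,0,0.06],[0,0,-0.11,0,0,0,0.055],[0,0,-0.11,0,0,0,0.055]]'
python3 - <<'E'
from cell import robot
import cv2,numpy as np
s=robot.snapshot("scene")["pixels"];t=robot.snapshot("top")["pixels"]
cv2.imwrite("pics/p4.png",np.hstack([cv2.resize(i[v-35:v+35,u-35:u+35],(400,400),interpolation=cv2.INTER_CUBIC) for i,u,v in((s,282,190),(t,272,185))]))
E
```

```text
clock: 22.3
tcp_pos: [0.5182, -0.0374, 0.183]
tool_rot: [[-0.001, 1.0, 0.0], [1.0, 0.001, 0.0], [0.0, 0.0, -1.0]]
contact_force: [0.5, 1.0, -1.0]
grip_width: 0.0432
grasp_force: 62.0
clock: 23.0
tcp_pos: [0.5218, -0.0368, 0.2991]
tool_rot: [[-0.001, 1.0, 0.012], [1.0, 0.001, -0.002], [-0.002, 0.012, -1.0]]
contact_force: [1.2, -0.6, 1.3]
grip_width: 0.0547
grasp_force: 0.0
```

View pics/p4.png

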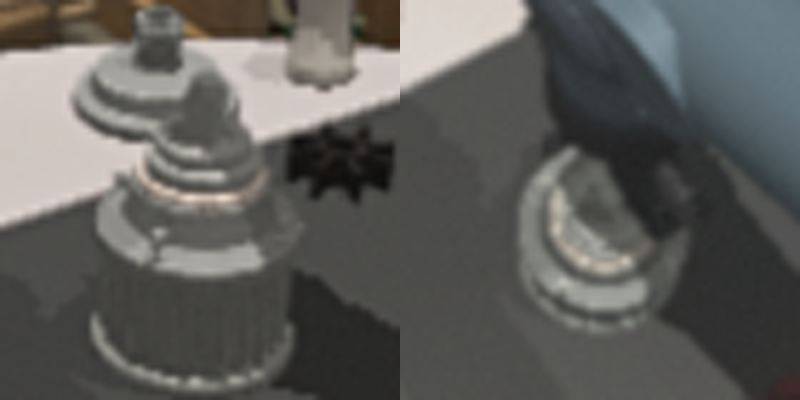

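```bash
python3 nudge.py '[[0.048,0.01,0,0,0,0,0.055],[0.096,0.02,0,0,0,0,0.055],[0.142,0.03,0,0,0,0,0.055],[0.188,0.04,0,0,0,0,0.055],[0.22,0.05,0.02,0,0,0,0.055],[0.231,0.054,0.06,0,0,0,0.055],[0.231,0.054,0.11,0,0,0,0.055],[0.231,0.054,0.16,0,0,0,0.055],[0.231,0.054,0.185,0,0,0,0.055],[0.231,0.054,0.19,0,0,0,0.055],[0.231,0.054,0.19,0,0,0,0.055],[0.231,0.054,0.19,0,0,0,0.055]]'
```

```text
clock: 24.3
tcp_pos: [0.5726, 0.1943, 0.1041]
tool_rot: [[-0.001, 1.0, 0.002], [1.0, 0.001, 0.001], [0.001, 0.002, -1.0]]
contact_force: [0.1, 0.3, -0.2]
grip_width: 0.0552
grasp_force: 0.0
```

```bash
python3 nudge.py '[[-0.001,0,0.015,0,0,0,0.052],[-0.001,0,0.027,0,0,0,0.052],[-0.001,0,0.0275,0,0,0,0.05],[-0.001,0,0.0275,0,0,0,0.045],[-0.001,0,0.0275,0,0,0,0.03],[-0.001,0,0.0275,0,0,0,0.03],[-0.001,0,0.0275,0,0,0,0.03]]'; python3 nudge.py '[[0,0,0,0,0,0,0.05],[0,0,0,0,0,-0.15,0.052],[0,0,0,0,0,-1.57,0.052],[0,0,0,0,0,-1.57,0.052],[0,0,0,0,0,-1.57,0.052],[0,0,0,0,0,-1.57,0.052],[0,0,0,0,0,-1.57,0.052],[0,0,0,0,0,-1.57,0.052],[0,0,0,0,0,-1.57,0.052],[0,0,0,0,0,-1.57,0.052],[0,0,0,0,0,-1.57,0.052],[0,0,0,0,0,-1.57,0.045]]'
```

```text
clock: 25.0
tcp_pos: [0.5722, 0.1929, 0.0759]
tool_rot: [[-0.001, 1.0, 0.001], [1.0, 0.001, 0.001], [0.001, 0.001, -1.0]]
contact_force: [-0.9, -0.1, 1.1]
grip_width: 0.0358
grasp_force: 60.1
clock: 26.2
tcp_pos: [0.572, 0.1922, 0.0752]
tool_rot: [[-1.0, -0.004, -0.0], [-0.004, 1.0, 0.0], [0.0, 0.0, -1.0]]
contact_force: [0.4, -0.8, -0.0]
grip_width: 0.045
grasp_force: 0.0
```

```bash
python3 nudge.py '[[0,0,0,0,0,0,0.03],[0,0,0,0,0,0,0.03],[0,0,0,0,0,0,0.03],[0,0,0,0,0,0,0.03]]'
```

```text
clock: 26.6
tcp_pos: [0.5721, 0.1927, 0.0757]
tool_rot: [[-1.0, 0.0, 0.001], [0.0, 1.0, -0.0], [-0.001, -0.0, -1.0]]
contact_force: [0.6, -0.4, 2.3]
grip_width: 0.0355
grasp_force: 59.8
```

```bash
python3 nudge.py '[[0,0,-0.03,0,0,0,0.03],[0,0,-0.08,0,0,0,0.03],[0,0,-0.13,0,0,0,0.03],[0.01,-0.04,-0.16,0,0,0,0.03],[0.02,-0.085,-0.17,0,0,0,0.03],[0.03,-0.13,-0.17,0,0,0,0.03],[0.04,-0.175,-0.17,0,0,0,0.03],[0.05,-0.21,-0.17,0,0,0,0.03],[0.054,-0.23,-0.17,0,0,0,0.03],[0.054,-0.23,-0.17,0,0,0,0.03],[0.054,-0.23,-0.17,0,0,0,0.03]]';python3 nudge.py '[[0,0,0.007,0,0,0,0.03],[0,0,0.007,0,0,0,0.03],[0,0,0.007,0,0,0,0.03]]'
```

```text
clock: 27.7
tcp_pos: [0.5175, -0.0377, 0.2449]
tool_rot: [[-1.0, 0.001, -0.001], [0.001, 1.0, 0.0], [0.001, 0.0, -1.0]]
contact_force: [0.5, 0.4, -1.6]
grip_width: 0.0355
grasp_force: 60.4
clock: 28.0
tcp_pos: [0.5177, -0.036, 0.2381]
tool_rot: [[-1.0, -0.003, -0.0], [-0.003, 1.0, 0.0], [0.0, 0.0, -1.0]]
contact_force: [0.5, 0.3, -1.1]
grip_width: 0.0358
grasp_force: 60.4
```

```bash
python3 nudge.py '[[-0.0005,-0.001,0.003,0,0,0,0.03],[-0.0005,-0.001,0.007,0,0,0,0.03],[-0.0005,-0.001,0.01,0,0,0,0.03],[-0.0005,-0.001,0.01,0,0,0,0.03],[-0.0005,-0.001,0.01,0,0,0,0.03]]'
```

```text
clock: 28.5
tcp_pos: [0.5183, -0.0384, 0.2283]
tool_rot: [[-1.0, -0.0, -0.0], [-0.0, 1.0, 0.0], [0.0, 0.0, -1.0]]
contact_force: [0.2, 0.6, -1.2]
grip_width: 0.0361
grasp_force: 60.4
```

```bash
python3 nudge.py '[[0,0.0008,0.002,0,0,0,0.03],[0,0.0008,0.004,0,0,0,0.03],[0,0.0008,0.006,0,0,0,0.03],[0,0.0008,0.008,0,0,0,0.03],[0,0.0008,0.01,0,0,0,0.03],[0,0.0008,0.01,0,0,0,0.03]]'
```

```text
clock: 29.1
tcp_pos: [0.5185, -0.0376, 0.2186]
tool_rot: [[-1.0, -0.0, -0.0], [-0.0, 1.0, -0.0], [0.0, -0.0, -1.0]]
contact_force: [-0.7, -0.6, 1.1]
grip_width: 0.0358
grasp_force: 60.6
```

```bash
python3 nudge.py '[[0,0,0.001,0,0,0,0.03],[0,0,0.002,0,0,0,0.03],[0,0,0.002,0,0,0,0.03],[0,0,0.002,0,0,0,0.03]]'
```

```text
clock: 29.5
tcp_pos: [0.5188, -0.0375, 0.2181]
tool_rot: [[-1.0, -0.0, 0.0], [-0.0, 1.0, -0.001], [-0.0, -0.001, -1.0]]
contact_force: [-3.4, -2.3, 9.6]
grip_width: 0.0351
grasp_force: 61.5
```

```bash
python3 nudge.py '[[0,0,0,0,0,0.06,0.03],[0,0,0,0,0,0.12,0.03],[0,0,0,0,0,0.18,0.03]]';python3 nudge.py '[[0,0,0,0,0,0.06,0.03],[0,0,0,0,0,0.12,0.03],[0,0,0,0,0,0.18,0.03]]'
```

```text
clock: 29.8
tcp_pos: [0.5194, -0.0374, 0.2179]
tool_rot: [[-0.983, 0.181, 0.002], [0.181, 0.983, -0.0], [-0.002, -0.0, -1.0]]
contact_force: [-2.6, -1.6, 6.1]
grip_width: 0.0357
grasp_force: 61.1
clock: 30.1
tcp_pos: [0.5183, -0.0371, 0.2163]
tool_rot: [[-0.935, 0.354, 0.0], [0.354, 0.935, 0.001], [-0.0, 0.001, -1.0]]
contact_force: [-0.3, 0.3, -0.4]
grip_width: 0.0356
grasp_force: 60.4
```

```bash
python3 nudge.py '[[0,0,0.0015,0,0,0,0.03],[0,0,0.003,0,0,0,0.03],[0,0,0.003,0,0,0,0.03]]';python3 -c "
from cell import robot
s=robot.read_state();print(s['ft_torque'],s['contact_force'])"
```

```text
clock: 30.4
tcp_pos: [0.5185, -0.0371, 0.2133]
tool_rot: [[-0.936, 0.351, 0.0], [0.351, 0.936, 0.001], [0.0, 0.001, -1.0]]
contact_force: [-0.2, 1.8, 0.6]
grip_width: 0.0355
grasp_force: 60.4
[ 0.34215001 -0.06245908  0.03543591] [-0.22539774  1.77031981  0.56636172]
```

```bash
python3 nudge.py '[[0,0,0.001,0,0,0,0.03],[0,0,0.002,0,0,0,0.03],[0,0,0.003,0,0,0,0.03],[0,0,0.004,0,0,0,0.03],[0,0,0.004,0,0,0,0.03]]'
```

```text
clock: 30.9
tcp_pos: [0.5184, -0.0371, 0.2091]
tool_rot: [[-0.936, 0.352, 0.001], [0.352, 0.936, 0.001], [-0.0, 0.001, -1.0]]
contact_force: [0.1, 2.9, -0.6]
grip_width: 0.0357
grasp_force: 60.5
```

```bash
python3 nudge.py '[[0,0.0005,0.001,0,0,0,0.03],[0,0.0005,0.002,0,0,0,0.03],[0,0.0005,0.003,0,0,0,0.03],[0,0.0005,0.004,0,0,0,0.03],[0,0.0005,0.004,0,0,0,0.03]]'
```

```text
clock: 31.4
tcp_pos: [0.5185, -0.0371, 0.2051]
tool_rot: [[-0.936, 0.352, 0.0], [0.352, 0.936, 0.0], [0.0, 0.0, -1.0]]
contact_force: [-1.0, 2.0, -0.1]
grip_width: 0.0359
grasp_force: 60.5
```

```bash
python3 nudge.py '[[0,0,0.001,0,0,0,0.03],[0,0,0.002,0,0,0,0.03],[0,0,0.003,0,0,0,0.03],[0,0,0.004,0,0,0,0.03],[0,0,0.004,0,0,0,0.03]]'
python3 - <<'E'
from cell import robot
import cv2,numpy as np
s=robot.snapshot("scene")["pixels"];u,v=282,185
cv2.imwrite("pics/p5.png",cv2.resize(s[v-30:v+30,u-30:u+30],(600,600),interpolation=cv2.INTER_CUBIC))
E
```

```text
clock: 31.9
tcp_pos: [0.5185, -0.0371, 0.2011]
tool_rot: [[-0.936, 0.352, 0.0], [0.352, 0.936, 0.0], [0.0, 0.0, -1.0]]
contact_force: [-0.5, 3.0, -0.1]
grip_width: 0.0358
grasp_force: 60.5
```

View pics/p5.png

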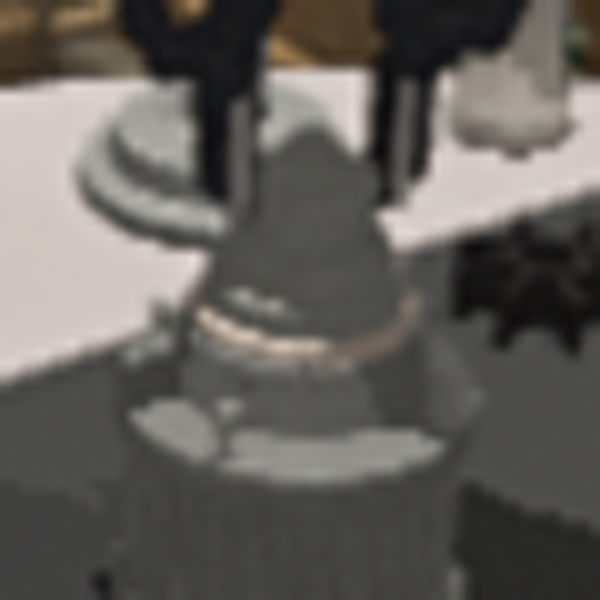

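```bash
python3 nudge.py '[[0,0,0.001,0,0,0,0.03],[0,0,0.002,0,0,0,0.03],[0,0,0.003,0,0,0,0.03],[0,0,0.004,0,0,0,0.03],[0,0,0.005,0,0,0,0.03],[0,0,0.005,0,0,0,0.03]]'
```

```text
clock: 32.55
tcp_pos: [0.5185, -0.0371, 0.1961]
tool_rot: [[-0.936, 0.352, -0.0], [0.352, 0.936, 0.0], [0.0, 0.0, -1.0]]
contact_force: [-0.7, 2.4, -0.9]
grip_width: 0.0356
grasp_force: 60.4
```

```bash
python3 nudge.py '[[0,0,0.001,0,0,0,0.03],[0,0,0.0015,0,0,0,0.03],[0,0,0.002,0,0,0,0.03],[0,0,0.002,0,0,0,0.03]]'
```

```text
clock: 32.95
tcp_pos: [0.5185, -0.0371, 0.1945]
tool_rot: [[-0.936, 0.352, -0.0], [0.352, 0.936, 0.0], [0.0, -0.0, -1.0]]
contact_force: [-1.9, 2.9, 0.6]
grip_width: 0.0359
grasp_force: 60.7
```

```bash
python3 nudge.py '[[0,0,0.0005,0,0,0,0.03],[0,0,0.001,0,0,0,0.03],[0,0,0.0015,0,0,0,0.03],[0,0,0.002,0,0,0,0.03],[0,0,0.002,0,0,0,0.03]]'
```

```text
clock: 33.45
tcp_pos: [0.5186, -0.037, 0.1937]
tool_rot: [[-0.936, 0.352, -0.001], [0.352, 0.936, -0.001], [0.0, -0.002, -1.0]]
contact_force: [-5.2, 2.6, 10.6]
grip_width: 0.0354
grasp_force: 61.5
```

```bash
python3 nudge.py '[[0,0,-0.0015,0,0,0,0.03],[0,0,-0.0015,0,0,0,0.036],[0,0,-0.0015,0,0,0,0.044],[0,0,-0.0015,0,0,0,0.055],[0,0,-0.02,0,0,0,0.06],[0,0,-0.07,0,0,0,0.06],[0,0,-0.12,0,0,0,0.06],[0.05,0,-0.16,0,0,0,0.06],[0.1,0,-0.16,0,0,0,0.06],[0.1,0,-0.16,0,0,0,0.06],[0.1,0,-0.16,0,0,0,0.06]]'
python3 - <<'E'
from cell import robot
import cv2,numpy as np
s=robot.snapshot("scene");t=robot.snapshot("top")
np.savez("s2.npz",**s)
s=s["pixels"];t=t["pixels"]
cv2.imwrite("pics/p6.png",np.hstack([cv2.resize(i[v-25:v+25,u-25:u+25],(400,400),interpolation=cv2.INTER_CUBIC) for i,u,v in((s,282,185),(t,272,185))]))
from vis import proj
z=np.load("s2.npz")
for h in(.112,.121,.133,.151): print(h,(proj(z,[[.5185,-.0372,h]])-[257,160])*8)
E
```

```text
clock: 34.55
tcp_pos: [0.4244, -0.0006, 0.3531]
tool_rot: [[-0.936, 0.351, 0.001], [0.351, 0.936, -0.005], [-0.003, -0.005, -1.0]]
contact_force: [1.1, -0.7, -0.4]
grip_width: 0.0598
grasp_force: 0.0
0.112 [[201.47910479 162.62359195]]
0.121 [[202.86744927 139.18374899]]
0.133 [[204.73895956 107.58647044]]
0.151 [[207.59080747  59.43785301]]
```

View pics/p6.png

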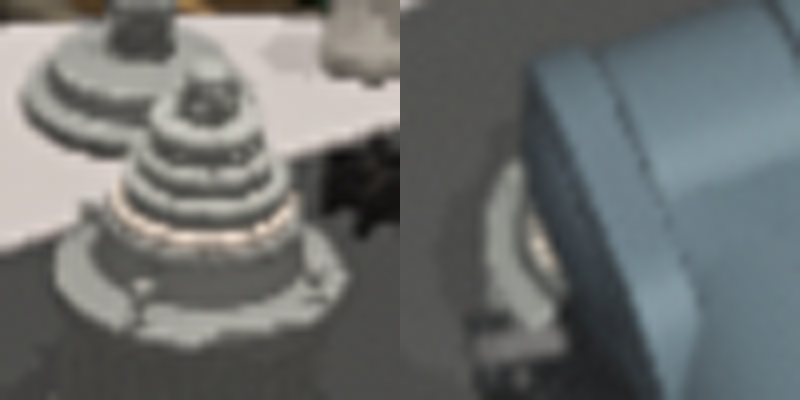

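Run:
```python
import cv2,numpy as np
from vis import proj,circ
d=dict(np.load("s2.npz")); im=cv2.resize(d["pixels"][150:210,252:312],(600,600),interpolation=cv2.INTER_CUBIC)
for z,r,c in((.133,.019,(0,0,255)),(.121,.019,(0,255,0)),(.121,.023,(255,0,0)),(.112,.028,(0,255,255)),(.151,.0077,(255,0,255))):
    p=((proj(d,circ(.5185,-.0372,z,r))-[252,150]+.5)*10).astype(np.int32); cv2.polylines(im,[p],True,c,1)
cv2.imwrite("pics/p7.png",im)
```

```text
(no output)
```

View pics/p7.png

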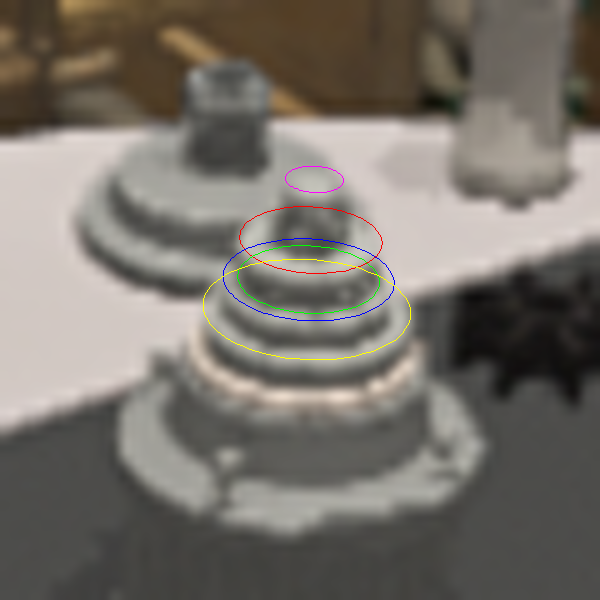

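```bash
python3 -c "
from cell import robot
print(robot.finish_job())"
```

```text
the job is handed in; nothing more can be done
None
```

I threaded the wide, middle and lock rings onto the shaft in order and handed the job in at about 35 s; no verdict was returned. The last picture shows all three stacked at their home heights, though I felt no clear snap as the lock ring went past the spring balls.

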